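Start the self-test of the finished board

TASK

Three board testers stand on the bench; one holds the finished round board (with components on it), one a bare board, one is empty. On the tester with the finished board, switch it on by pushing its red-tipped toggle lever all the way over to the far side with closed fingertips, then gently press its blue button fully down, keep it down for one full second, and let go and withdraw. Grasp nothing, leave both boards and the other two testers untouched, and do not disturb anything else on the bench.

Things in the scene. Friction and masses are not known exactly. Their poses are not given: they have to be found in the camera images.
- tester_a: white board tester fixed to the bench, one of three alike in varying places: flat box 190 (own x) x 140 (own y) mm, top 30 mm above the bench; origin under its centre. Robot side: toggle lever with red ball, pivot at own (-30, -33) mm; blue button at own (-30, +33). Far half: round nest for a board, centre own (+45, 0), of 4 mm high studs. This one has the finished board in its nest: the job is here.
- lever_a (a joint): toggle lever of tester_a, rad: 0 leans 0.5 rad towards the robot side (own -x; off), 1.0 is the stop, leaning 0.5 rad to the far side (own +x; on). It starts at 0 to 0.2. It pivots about the tester's own y at its top face, moves with a light push (about 1 to 2 N at the ball) and stays where it is left
- lever_a_tip (a point): centre of the red ball (18 mm across) on the lever of tester_a, 45 mm from the pivot; the ball moves 43 mm along the tester's own x over the full swing, and stands 69 to 75 mm above the bench; the lever's shaft is 8 mm thick
- button_a (a joint): blue push button of tester_a, m: 0 is up, 0.007 fully down; a spring returns it. It begins to move at about 1.4 N and is fully down at 4.5 N
- button_a_top (a point): centre of the top face of the blue button cap of tester_a (26 mm across), about 53 mm above the bench when up; it goes straight down. A black collar 42 mm across and 12 mm high surrounds it
- tester_b: white board tester fixed to the bench, one of three alike in varying places: flat box 190 (own x) x 140 (own y) mm, top 30 mm above the bench; origin under its centre. Robot side: toggle lever with red ball, pivot at own (-30, -33) mm; blue button at own (-30, +33). Far half: round nest for a board, centre own (+45, 0), of 4 mm high studs. This one has the bare board in its nest: leave it alone.
- lever_b (a joint): toggle lever of tester_b, rad: 0 leans 0.5 rad towards the robot side (own -x; off), 1.0 is the stop, leaning 0.5 rad to the far side (own +x; on). It starts at 0 to 0.2. It pivots about the tester's own y at its top face, moves with a light push (about 1 to 2 N at the ball) and stays where it is left
- lever_b_tip (a point): centre of the red ball (18 mm across) on the lever of tester_b, 45 mm from the pivot; the ball moves 43 mm along the tester's own x over the full swing, and stands 69 to 75 mm above the bench; the lever's shaft is 8 mm thick
- button_b (a joint): blue push button of tester_b, m: 0 is up, 0.007 fully down; a spring returns it. It begins to move at about 1.4 N and is fully down at 4.5 N
- button_b_top (a point): centre of the top face of the blue button cap of tester_b (26 mm across), about 53 mm above the bench when up; it goes straight down. A black collar 42 mm across and 12 mm high surrounds it
- tester_c: white board tester fixed to the bench, one of three alike in varying places: flat box 190 (own x) x 140 (own y) mm, top 30 mm above the bench; origin under its centre. Robot side: toggle lever with red ball, pivot at own (-30, -33) mm; blue button at own (-30, +33). Far half: round nest for a board, centre own (+45, 0), of 4 mm high studs. This one's nest is empty: leave it alone.
- lever_c (a joint): toggle lever of tester_c, rad: 0 leans 0.5 rad towards the robot side (own -x; off), 1.0 is the stop, leaning 0.5 rad to the far side (own +x; on). It starts at 0 to 0.2. It pivots about the tester's own y at its top face, moves with a light push (about 1 to 2 N at the ball) and stays where it is left
- lever_c_tip (a point): centre of the red ball (18 mm across) on the lever of tester_c, 45 mm from the pivot; the ball moves 43 mm along the tester's own x over the full swing, and stands 69 to 75 mm above the bench; the lever's shaft is 8 mm thick
- button_c (a joint): blue push button of tester_c, m: 0 is up, 0.007 fully down; a spring returns it. It begins to move at about 1.4 N and is fully down at 4.5 N
- button_c_top (a point): centre of the top face of the blue button cap of tester_c (26 mm across), about 53 mm above the bench when up; it goes straight down. A black collar 42 mm across and 12 mm high surrounds it
- button_a_base: black round collar, 42 mm across and 12 mm high, with the blue button of tester_a in it; origin at the centre of its underside, on the tester's top face
- finished_board: loose round green circuit board, 56 mm across, 2 mm thick, with components up to 13 mm high soldered on (black chip, blue can, metal can, white block, two red posts), lying in the nest of tester_a; origin at the centre of its underside
- bare_board: loose round green circuit board of the same size without any components, lying in the nest of tester_b; origin at the centre of its underside
- screwdriver: loose screwdriver with a red handle, lying flat behind the testers
- spool: loose metal spool, 48 mm across and 42 mm high; origin at the centre of its underside
- jar: loose amber jar with an orange lid, 44 mm across, 45 mm high; origin under its centre
- parts_tray: loose yellow sorting tray with compartments, 100 x 140 mm, 30 mm high; origin under its centre
- pot: loose grey plastic cup, 70 mm across, 80 mm high; origin under its centre
- stand: loose helping-hand stand: black three-legged foot (legs reach 86 mm out), post, 200 mm bar along its own y at 108 mm height with two black clamps, 140 mm high in all; origin under the post
There are look-alikes about, which are no part of the job. Of the things that look like the bare_board, the smallest one is meant.

How it is judged:
On the way, in this order (a step that is already met when the one before it is completed fails the run):
1. the lever of the tester with the finished board is pushed over to on (value of joint lever_a above 0.85 rad), for 0.2 s.
2. its blue button is pressed down by the fingers and held (value of joint button_a above 0.005 m and value of joint lever_a above 0.85 rad and contact force between the fingers and button_a_base above 0.5 N), for 0.8 s.
At the end, for the whole second after the job is handed in: lever_a stands at 0.85 rad or more, button_a has been held at 5 mm or more for 0.8 s and is up again (under 1.5 mm); the other buttons are up, the other levers' balls within 5 mm and both boards within 8 mm of where they began, everything loose within 15 mm (value of joint lever_a above 0.85 rad and value of joint each of button_a, button_b, button_c below 0.0015 m and distance of each of lever_b_tip, lever_c_tip from where it was at the start of the episode below 0.005 m and distance of each of finished_board, bare_board from where it was at the start of the episode below 0.008 m and distance of each of screwdriver, spool, jar, parts_tray, pot, stand from where it was at the start of the episode below 0.015 m and linear speed of each of finished_board, bare_board below 0.02 m/s); the robot touches nothing.
It fails at once if the blue button is pressed before the tester is switched on (value of joint button_a above 0.003 m and value of joint lever_a below 0.7 rad).
It fails at once if the blue button is pressed harder than 30 N (contact force between any of the fingers, the arm and button_a_base above 30 N).
It fails at once if another tester is touched, its button pressed or its lever moved (contact force between any of the fingers, the arm and tester_b above 1 N or contact force between any of the fingers, the arm and tester_c above 1 N or not (value of joint each of button_b, button_c below 0.0015 m and distance of each of lever_b_tip, lever_c_tip from where it was at the start of the episode below 0.005 m)).
It fails at once if a circuit board is touched or moved more than 8 mm (contact force between any of the fingers, the arm and finished_board above 1 N or contact force between any of the fingers, the arm and bare_board above 1 N or distance of any of finished_board, bare_board from where it was at the start of the episode above 0.008 m).
It fails at once if something else on the bench is moved more than 15 mm or lifted (distance of any of screwdriver, spool, jar, parts_tray, pot, stand from where it was at the start of the episode above 0.015 m).
It also fails if it takes over 48 s, if anything falls off the work surface, if the arm or the gripper's body presses on something with over 40 N, if the wrist force passes 120 N, or if a joint passes its speed limit or range.

ROBOT

A 6-joint arm with a two-finger parallel gripper is mounted at the origin on the work surface. World frame = base frame: x ahead of the robot, y to its left, z up, the work surface at z = 0. Lengths are in m, angles in rad, forces in N, time in s.
With the tool pointing down it reaches from about 0.4 to 0.925 m from the base axis. Payload 12.5 kg.
Tool frame: the origin (TCP) lies midway between the tips of the shut fingers; the grasp point (between the pads) lies 19 mm behind it; z points along the fingers, y is the direction in which the jaws open and shut (so a half turn about z gives the same grasp; the last joint's range is limited). The gripper opens to 95 mm and grips with 3 to 60 N. Pads are 20 mm wide; open, the fingers measure 119 mm over their backs; the gripper's body (75 mm by 180 mm) begins 59 mm behind the grasp point.
Start: joints at [-1.277, 0.491, 1.559, -0, 1.092, -0.106], TCP at [0.243, -0.576, 0.215] pointing down, gripper open.
Joint ranges: [-3.1, 3.1], [-0.84, 2.19], [0.05, 2.79], [-1.13, 4.28], [0.06, 2.93], [-2.69, 2.69]. Speed limits (rad/s): [2.22, 2.22, 2.79, 3.14, 3.14, 3.14].

INTERFACE

Orientations are given as a 3x3 rotation matrix whose columns are the frame's x, y, z axes.
In Python, from cell import bot gives the robot as it stands.
- The arm moves only by the tool step_arm, never from a script. Its argument "increments" is a list of rows, each a list of 5 numbers: the gripper command: -1 is fully open, 1 is shut, values between are in proportion, then the shift along the tool's x, y, z scaled (see below), then the turn about the tool's z scaled (see below). A call has 1 to 20 rows; each row is the pose to reach, as a shift and turn from the pose commanded when the call began, along the tool's axes at that moment; what a row does not reach only later rows make up. The controller multiplies each number of a shift by 0.15 m and each number of a turn by pi/2 rad. A row lasts 1/10 s, in which the tool goes at most 50 mm and 8.59 degrees, less where a joint would pass 70% of its speed; a pose out of reach is approached as far as the arm can. A call with a number of a shift or a turn outside -1 to 1 is refused whole. A call with a gripper value outside its range is refused whole. The fingers move at their own pace and stop on an object; "force" is the grip in N (left out, the last holds). Time passes only in rows, so rows that repeat a pose let the fingers close. It gives the time, the measured TCP pose, the force and the opening at its end, in the units of the state.
- bot.state(): the state, without advancing time (a new reading comes with each control period).
- bot.get_image(name): name is "scene" or "top" or "wrist"; returns a dict with "color" (480x640x3 uint8, blue, green, red), "camera_matrix" (3x3 intrinsics, pixels), "D" ([k1, k2, p1, p2, k3] as OpenCV has them; the pictures are not rectified), "R" (3x3) and "t" (3): a world point X has camera coordinates R X + t; the wrist camera has in their place "T_tool_cam" (4x4, takes a point from camera to tool coordinates, whose origin is the TCP and whose axes are the flange's). Camera axes: x right, y down, z forward; pixel columns grow to the right and rows downward; lengths in m; the calibration is good to about 2 mm. A picture is of the moment at which its call begins: read the wrist's pose just before it. There is no depth.
- bot.finish_job(): hands the job in, once; it reports no verdict.
The state is a dict: "clock": time; "joints": joint angles; "qd": joint speeds; "joint_efforts": joint torques, N m; "ee_pos": TCP position; "tcp_rot": TCP orientation; "ft_force": force on the tool from outside, world axes, zero at the start; "moment": the same for the moment, N m; "finger_gap": finger opening in m.
Only numpy, scipy, OpenCV 4.12 (cv2) and the standard library are available. Lean on these libraries where they do the work, as an engineer would, in place of code of your own. Each camera call takes 0.05 s, during which the arm holds its last target.

## Working session

There is one attempt and no reset: what is moved stays moved. The work goes in short steps, Python scripts to look and compute and a tool call to move; the robot and the scene stay as the last step left them, time stands still between calls to the robot, and variables do not carry over. Pictures are saved under pics/ and viewed, and the job is handed in when it is done.

Besides the shell and the picture viewer there is one more tool, called as name(argument=value, ...), one argument or row to a line, values as JSON. step_arm: Moves the arm, as the interface text tells. Shifts and turns lie within -1 to 1; 1 stands for 0.15 m of shift or pi/2 rad of turn. Its arguments: {"type":"object","properties":{"increments":{"type":"array"},"force":{"type":"number"}},"required":["increments"]}

```bash
mkdir -p pics; python3 - <<'E'
from cell import bot
import cv2,pickle
s=bot.state();print(s)
d={}
for n in("scene","top"):
    i=bot.get_image(n);d[n]=i;cv2.imwrite(f"pics/{n}0.png",i["color"]);print(n,i["camera_matrix"],i["D"],i["R"],i["t"])
pickle.dump(d,open("im0.pkl","wb"))
E
```

```text
{'clock': 0.0, 'joints': array([-1.27664555e+00,  4.91542431e-01,  1.55942084e+00, -4.45660959e-06,
        1.09169408e+00, -1.05580870e-01]), 'qd': array([-0.00015163,  0.00238144, -0.00142184,  0.00262684, -0.00031969,
       -0.0006783 ]), 'joint_efforts': array([-7.83814467e-04, -6.12650299e+01, -2.58183038e+01,  6.92000147e-02,
        4.82342381e-02, -9.63497246e-05]), 'ee_pos': array([ 0.24319627, -0.5754953 ,  0.21408224]), 'tcp_rot': array([[ 9.21164679e-01,  3.89172887e-01, -3.12470399e-04],
       [ 3.89172997e-01, -9.21164123e-01,  1.01782291e-03],
       [ 1.08272560e-04, -1.05918756e-03, -9.99999433e-01]]), 'ft_force': array([0.57227233, 0.78446934, 0.42380548]), 'moment': array([-0.00304507, -0.02466541, -0.01318022]), 'finger_gap': 0.09495355313058197}
scene [[478.79837335   0.         332.87145741]
 [  0.         478.79837335 246.43323749]
 [  0.           0.           1.        ]] [0.04470498 0.         0.         0.         0.        ] [[ 0.66092709  0.75040573 -0.00816226]
 [ 0.58319718 -0.5204408  -0.62371661]
 [-0.47228849  0.407471   -0.78160793]] [-0.3657734  -0.26642192  1.68241096]
top [[433.69862216   0.         322.72437049]
 [  0.         433.69862216 239.15835749]
 [  0.           0.           1.        ]] [-0.01983809  0.          0.          0.          0.        ] [[ 0.02382107 -0.99958404  0.01625768]
 [-0.98298129 -0.02638231 -0.18180143]
 [ 0.18215472 -0.01165029 -0.98320086]] [-0.01408299  0.56467138  1.09185556]
```

View pics/scene0.png

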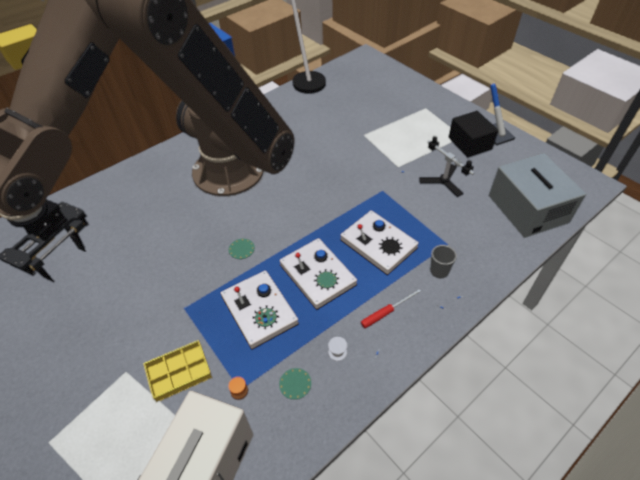

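View pics/top0.png

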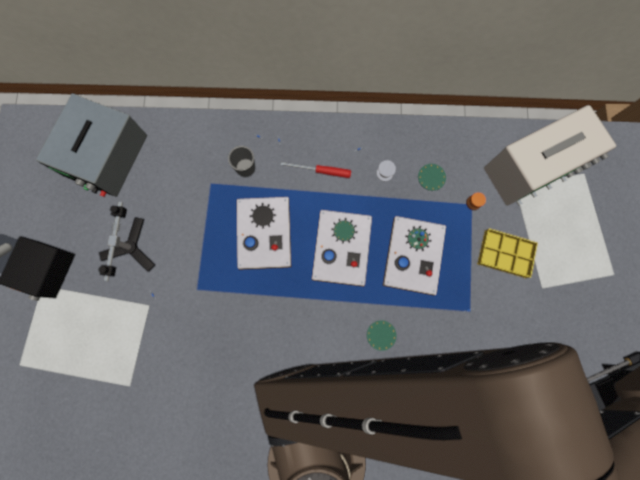

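The finished board with components is at scene (265,318) / top (418,238). The bare board in a nest is at top (344,230), and the empty nest is at (263,215). The plain green discs at top (432,177) and (382,335) are look-alikes. I'll confirm this in an enlarged crop.

```bash
python3 - <<'E'
import cv2,pickle
d=pickle.load(open("im0.pkl","rb"))
a=cv2.resize(d["top"]["color"][205:305,375:455],None,fx=5,fy=5,interpolation=cv2.INTER_CUBIC)
b=cv2.resize(d["scene"]["color"][260:360,215:305],None,fx=5,fy=5,interpolation=cv2.INTER_CUBIC)[:500]
import numpy as np
cv2.imwrite("pics/crop0.png",np.hstack([a,b[:, :400]]))
E
```

```text
(no output)
```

View pics/crop0.png

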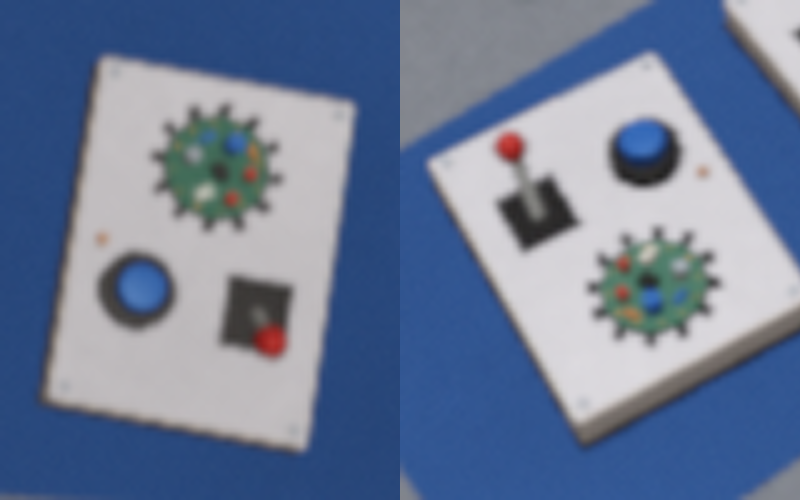

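The crop confirms it: this board carries components (blue can, red posts, black chip), so this is tester_a. Next I'll fit its pose from both views together.

```bash
cat > h.py <<'E'
import numpy as np,cv2
def proj(im,P):
    r,_=cv2.Rodrigues(np.array(im["R"]));return cv2.projectPoints(np.array(P,float).reshape(-1,1,3),r,np.array(im["t"],float),np.array(im["camera_matrix"]),np.array(im["D"]))[0].reshape(-1,2)
def model(p):
    x,y,a,l=p;c,s=np.cos(a),np.sin(a)
    L=[(-95,-70,30),(-95,70,30),(95,70,30),(95,-70,30),(-30,33,53),(-30+45*np.sin(l-.5),-33,30+45*np.cos(l-.5)),(45,0,32)]
    L=np.array(L)/1000
    return np.c_[x+c*L[:,0]-s*L[:,1],y+s*L[:,0]+c*L[:,1],L[:,2]]
E
python3 - <<'E'
import pickle,numpy as np
from h import *
from scipy.optimize import least_squares
d=pickle.load(open("im0.pkl","rb"))
n=np.nan
T=np.array([(306,450),(44,402),(100,57),(355,102),(143,287),(271,341),(217,167)])/5-.4+[375,205]
S=np.array([(428,162),(655,52),(n,n),(582,432),(642,138),(510,146),(655,286)])
S=(S-[400,0])/5-.4+[215,260]
def f(p,w=(1,1)):
    P=model(p);return np.nan_to_num(np.r_[w[0]*(proj(d["top"],P)-T).ravel(),w[1]*(proj(d["scene"],P)-S).ravel()])
for w in((1,1),(1,0),(0,1)):
    r=least_squares(f,[.55,-.2,0,.1],args=(w,));print(w,r.x,r.cost);print(r.fun.reshape(-1,2).round(1).tolist());print(model(r.x)[4:].round(4).tolist())
E
```

```text
(1, 1) [ 0.53461067 -0.25111551 -0.1565635   0.03582433] 8.290551128153178
[[1.2, -0.7], [1.4, -0.6], [0.9, -0.4], [0.6, -0.2], [0.7, -0.2], [0.6, 0.4], [0.5, -0.2], [0.5, -0.7], [0.1, -0.9], [0.0, 0.0], [0.2, -2.2], [0.7, -0.9], [0.9, -0.2], [0.9, -0.7]]
[[0.5101, -0.2138, 0.053], [0.4799, -0.2759, 0.0702], [0.5791, -0.2581, 0.032]]
(1, 0) [ 0.53351418 -0.24880173 -0.16035306  0.08697967] 0.3951235114727688
[[0.2, -0.2], [0.4, -0.4], [0.2, -0.1], [-0.2, 0.3], [-0.2, 0.1], [-0.1, -0.0], [-0.3, 0.2], [0.0, -0.0], [0.0, -0.0], [0.0, 0.0], [0.0, -0.0], [0.0, -0.0], [0.0, -0.0], [0.0, -0.0]]
[[0.5092, -0.2114, 0.053], [0.4808, -0.2737, 0.0712], [0.5779, -0.256, 0.032]]
(0, 1) [ 0.53659481 -0.25398684 -0.15840104 -0.08569268] 0.9276733321427635
[[0.0, -0.0], [0.0, -0.0], [0.0, -0.0], [0.0, -0.0], [0.0, -0.0], [0.0, 0.0], [0.0, -0.0], [0.0, 0.3], [-0.2, 0.1], [0.0, 0.0], [-0.4, -1.0], [0.3, 0.2], [-0.2, 0.2], [0.4, 0.4]]
[[0.5122, -0.2167, 0.053], [0.4772, -0.2779, 0.0675], [0.581, -0.2611, 0.032]]
```

```bash
python3 - <<'E'
from cell import bot
import cv2,numpy as np
s=bot.state();i=bot.get_image("wrist");T=np.array(i["T_tool_cam"]);print(T.round(4),i["camera_matrix"],i["D"])
cv2.imwrite("pics/w0.png",i["color"])
R=s["tcp_rot"];print("to (.45,-.26,.2):",(R.T@(np.array([.45,-.26,.20])-s["ee_pos"])/.15).round(3))
E
```

```text
[[ 1.200e-03 -9.573e-01 -2.891e-01  8.300e-02]
 [ 1.000e+00  1.100e-03  6.000e-04  0.000e+00]
 [-2.000e-04 -2.891e-01  9.573e-01 -1.694e-01]
 [ 0.000e+00  0.000e+00  0.000e+00  1.000e+00]] [[410.55278771   0.         318.54344799]
 [  0.         410.55278771 235.69779931]
 [  0.           0.           1.        ]] [-0.01589996  0.          0.          0.          0.        ]
to (.45,-.26,.2): [ 2.088 -1.401  0.096]
```

step_arm(
  increments=[
    [1,1,-0.67,0,0.355],
    [1,1,-0.67,0,0.355],
    [1,1,-0.67,0,0.355],
    [1,1,-0.67,0,0.355],
    [1,1,-0.67,0,0.355],
    [1,1,-0.67,0,0.355],
  ],
  force=20,
)

```text
clock: 0.75
ee_pos: [0.3427, -0.4246, 0.2148]
tcp_rot: [[0.988, -0.154, 0.0], [-0.154, -0.988, -0.0], [0.0, 0.0, -1.0]]
ft_force: [-0.3, -0.6, 0.0]
finger_gap: 0.0525
```

```bash
python3 - <<'E'
from cell import bot
import numpy as np
s=bot.state();R=s["tcp_rot"];print(s["ee_pos"],R.round(3),(R.T@(np.array([.45,-.26,.20])-s["ee_pos"])/.15).round(3),s["finger_gap"])
E
```

```text
[ 0.34271369 -0.42460061  0.21479441] [[ 0.988 -0.154  0.   ]
 [-0.154 -0.988 -0.   ]
 [ 0.     0.    -1.   ]] [ 0.537 -1.195  0.098] 0.05253647255716884
```

step_arm(
  increments=[
    [1,0.54,-1,0.1,0],
    [1,0.54,-1,0.1,0],
    [1,0.54,-1,0.1,0],
    [1,0.54,-1,0.1,0],
    [1,0.54,-1,0.1,0],
    [1,0.54,-1,0.1,0],
    [1,0.54,-1,0.1,0],
  ],
)

```text
clock: 1.45
ee_pos: [0.4453, -0.2908, 0.1996]
tcp_rot: [[0.987, -0.158, -0.0], [-0.158, -0.987, -0.0], [0.0, 0.0, -1.0]]
ft_force: [-0.6, 0.2, 0.9]
finger_gap: 0.0012
```

```bash
python3 - <<'E'
from cell import bot
import cv2,numpy as np,pickle
s=bot.state();i=bot.get_image("wrist");pickle.dump((s,i),open("w1.pkl","wb"));cv2.imwrite("pics/w1.png",i["color"]);print(s["ee_pos"],s["ft_force"],s["qd"].round(3))
E
```

```text
[ 0.44528958 -0.2908093   0.19960255] [-0.62365157  0.16512447  0.93417796] [-0.004 -0.001  0.002  0.001  0.     0.007]
```

View pics/w1.png

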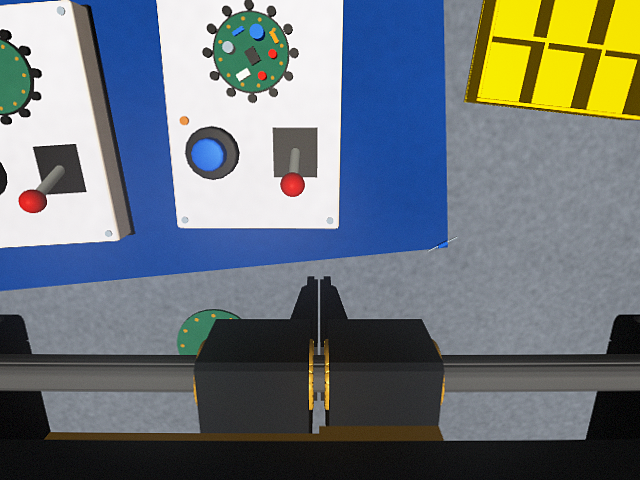

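The wrist view is sharp. The red ball is at (292,184), the blue button at (208,154), the board centre at (250,52), and the near corners of the box at (339,228) and (178,229). The shut fingertips are at (319,280).

```bash
cat >> h.py <<'E'
def wcam(s,i):
    T=np.eye(4);T[:3,:3]=s["tcp_rot"];T[:3,3]=s["ee_pos"];W=np.linalg.inv(T@np.array(i["T_tool_cam"]))
    return dict(R=W[:3,:3],t=W[:3,3],camera_matrix=i["camera_matrix"],D=i["D"])
E
python3 - <<'E'
import pickle
from h import *
from scipy.optimize import least_squares
s,i=pickle.load(open("w1.pkl","rb"));c=wcam(s,i)
U=np.array([(339,228),(178,229),(208,154),(292,184),(250,52)]);k=[0,1,4,5,6]
f=lambda p:(proj(c,model(p)[k])-U).ravel()
r=least_squares(f,[.534,-.25,-.158,.1]);print(r.x,r.fun.reshape(-1,2).round(1).tolist())
P=model(r.x);print(P[4:].round(4).tolist());print("tip proj",proj(c,s["ee_pos"]))
# ball/tcp in tool frame
print("rel tool mm",((P[4:]-s["ee_pos"])@s["tcp_rot"]*1000).round(1).tolist())
E
```

```text
[ 0.53433827 -0.25216107 -0.15548356  0.0474432 ] [[1.0, 0.4], [-1.0, -0.2], [-1.0, 0.6], [1.0, -0.1], [-0.0, -0.5]]
[[0.5098, -0.2149, 0.053], [0.4802, -0.2771, 0.0705], [0.5788, -0.2591, 0.032]]
tip proj [[319.45795063 302.59311262]]
rel tool mm [[51.7, -85.2, 146.6], [32.2, -19.1, 129.1], [126.8, -52.5, 167.6]]
```

step_arm(
  increments=[
    [1,-0.03,-0.127,0.3,0],
    [1,-0.03,-0.127,0.6,0],
    [1,-0.03,-0.127,0.8,0],
    [1,-0.03,-0.127,0.92,0],
    [1,-0.03,-0.127,0.92,0],
    [1,-0.03,-0.127,0.92,0],
  ],
)

```text
clock: 2.1
ee_pos: [0.4443, -0.2707, 0.062]
tcp_rot: [[0.987, -0.158, 0.0], [-0.158, -0.987, -0.0], [0.0, 0.0, -1.0]]
ft_force: [-0.2, 0.9, 0.7]
finger_gap: -0.0001
```

```bash
python3 - <<'E'
from cell import bot
import cv2,numpy as np,pickle
s=bot.state();i=bot.get_image("wrist");pickle.dump((s,i),open("w2.pkl","wb"));cv2.imwrite("pics/w2.png",i["color"]);print(s["ee_pos"],s["ft_force"])
from h import *
print(((model([.5343,-.2522,-.1555,.047])[4:]-s["ee_pos"])@s["tcp_rot"]*1000).round(1).tolist())
E
```

```text
[ 0.44431451 -0.27074451  0.06203461] [-0.16650471  0.85706292  0.66027755]
[[55.8, -65.4, 9.0], [36.3, 0.6, -8.4], [130.9, -32.7, 30.0]]
```

View pics/w2.png

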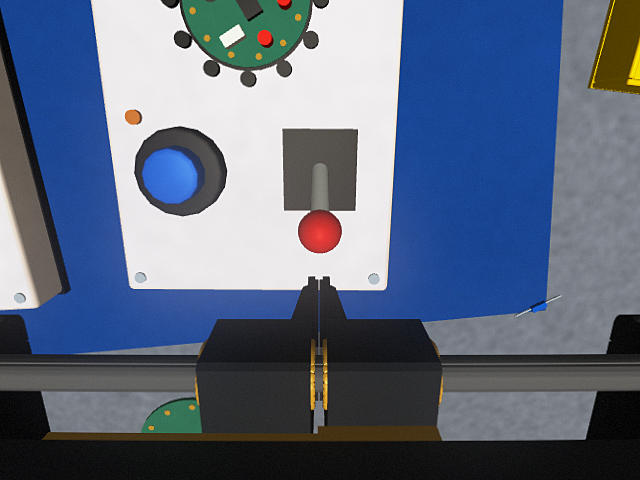

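step_arm(
  increments=[
    [1,0.08,0,0,0],
    [1,0.14,0,0,0],
    [1,0.2,0,0,0],
    [1,0.26,0,0,0],
    [1,0.3,0,0,0],
    [1,0.33,0,0,0],
    [1,0.35,0,0,0],
    [1,0.36,0,0,0],
    [1,0.36,0,0,0],
  ],
)

```text
clock: 3.05
ee_pos: [0.4978, -0.2783, 0.0615]
tcp_rot: [[0.988, -0.157, -0.0], [-0.157, -0.988, 0.0], [-0.0, -0.0, -1.0]]
ft_force: [-0.1, -0.2, 0.4]
finger_gap: 0.0005
```

```bash
cat > look.py <<'E'
import sys
from cell import bot
import cv2,numpy as np,pickle
from h import *
n=sys.argv[1]
s=bot.state();i=bot.get_image("wrist");pickle.dump((s,i),open(n+".pkl","wb"));cv2.imwrite(f"pics/{n}.png",i["color"]);print(s["clock"],s["ee_pos"],s["ft_force"])
c=wcam(s,i)
for l in(.047,.85,1.0):
    P=model([.5343,-.2522,-.1555,l]);print(l,proj(c,P[5:6]).round(0),((P[4:6]-s["ee_pos"])@s["tcp_rot"]*1000).round(1).tolist())
E
python3 look.py w3
```

```text
3.05 [ 0.49780433 -0.27825474  0.0614809 ] [-0.11841345 -0.17379833  0.43364935]
0.047 [[323. 348.]] [[1.9, -64.4, 8.5], [-17.7, 1.6, -9.0]]
0.85 [[323. 276.]] [[1.9, -64.4, 8.5], [17.5, 1.6, -10.8]]
1.0 [[323. 260.]] [[1.9, -64.4, 8.5], [23.6, 1.6, -8.0]]
```

View pics/w3.png

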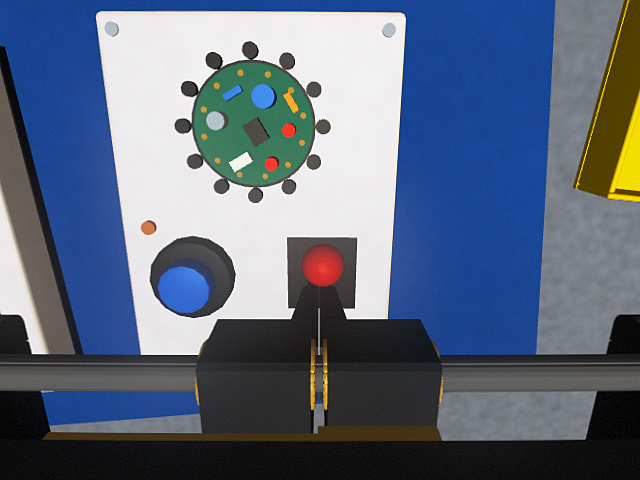

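The ball is now at (323,266), about 0.94 rad. I'll push gently on to the stop.

step_arm(
  increments=[
    [1,0.01,0,0,0],
    [1,0.02,0,0,0],
    [1,0.025,0,0,0],
    [1,0.03,0,0,0],
    [1,0.03,0,0,0],
  ],
)

```text
clock: 3.6
ee_pos: [0.5001, -0.2785, 0.0614]
tcp_rot: [[0.988, -0.157, -0.005], [-0.157, -0.988, 0.002], [-0.005, -0.001, -1.0]]
ft_force: [-14.2, -0.6, 4.3]
finger_gap: 0.0002
```

```bash
python3 look.py w4; python3 -c "
import cv2;cv2.imwrite('pics/w4c.png',cv2.imread('pics/w4.png')[200:400,130:430])"
```

```text
3.6 [ 0.50005046 -0.2785051   0.06138577] [-14.15972874  -0.55553471   4.31594884]
0.047 [[323. 352.]] [[-0.3, -64.3, 8.5], [-20.0, 1.7, -9.0]]
0.85 [[324. 281.]] [[-0.3, -64.3, 8.5], [15.1, 1.7, -11.0]]
1.0 [[324. 265.]] [[-0.3, -64.3, 8.5], [21.3, 1.7, -8.2]]
```

View pics/w4c.png

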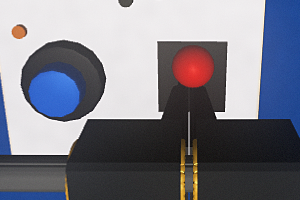

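It is at the stop: the force rose to 14 N and the ball sits at the predicted 1.0 rad position. Now I'll back off and rise.

step_arm(
  increments=[
    [1,-0.05,0,0,0],
    [1,-0.1,0,0,0],
    [1,-0.1,0,-0.15,0],
    [1,-0.1,-0.2,-0.4,0],
    [1,-0.1,-0.41,-0.4,0],
    [1,-0.1,-0.41,-0.4,0],
    [1,-0.1,-0.41,-0.4,0],
  ],
)

```text
clock: 4.35
ee_pos: [0.4972, -0.2157, 0.1219]
tcp_rot: [[0.988, -0.156, 0.001], [-0.156, -0.988, -0.001], [0.001, 0.0, -1.0]]
ft_force: [-0.0, -0.6, 0.0]
finger_gap: 0.0001
```

```bash
python3 look.py w5
```

```text
4.35 [ 0.49724569 -0.21574319  0.12185161] [-0.02862957 -0.63154298  0.01545098]
0.047 [[428. 275.]] [[12.2, -2.8, 68.9], [-7.4, 63.3, 51.4]]
0.85 [[434. 217.]] [[12.2, -2.8, 68.9], [27.7, 63.2, 49.6]]
1.0 [[434. 205.]] [[12.2, -2.8, 68.9], [33.8, 63.2, 52.4]]
```

View pics/w5.png

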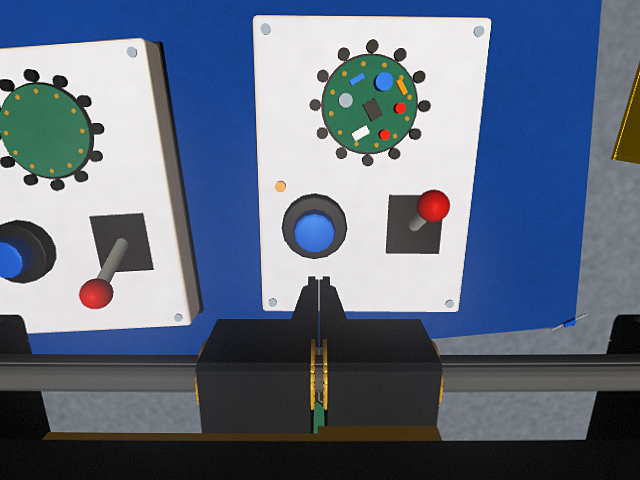

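The lever stays over, with the ball at (433,206) against a predicted (434,205) for 1.0 rad. The button cap is at about (314,233).

```bash
python3 - <<'E'
import pickle
from h import *
s,i=pickle.load(open("w5.pkl","rb"));c=wcam(s,i)
hsv=cv2.cvtColor(i["color"],cv2.COLOR_BGR2HSV)
m=cv2.inRange(hsv,(95,100,150),(125,255,255))[190:265,280:350];n,_,st,ce=cv2.connectedComponentsWithStats(m);k=1+st[1:,4].argmax();u=ce[k]+[280,190];print(u,st[k])
print(proj(c,model([.5343,-.2522,-.1555,1])[4:5]))
from scipy.optimize import least_squares
r=least_squares(lambda p:(proj(c,[p[0],p[1],.053])[0]-u),[.51,-.215]);print(r.x,((np.r_[r.x,.053]-s["ee_pos"])@s["tcp_rot"]/.15).round(4))
E
```

```text
[313.87627119 232.70084746] [  14   24   40   38 1180]
[[314.65036288 233.65196861]]
[ 0.51043767 -0.21458389] [ 0.0852 -0.0215  0.4591]
```

step_arm(
  increments=[
    [1,0.083,-0.021,0.1,0],
    [1,0.083,-0.021,0.25,0],
    [1,0.083,-0.021,0.36,0],
    [1,0.083,-0.021,0.42,0],
    [1,0.083,-0.021,0.42,0],
    [1,0.083,-0.021,0.42,0],
  ],
)

```text
clock: 5.0
ee_pos: [0.5099, -0.2153, 0.0588]
tcp_rot: [[0.987, -0.158, 0.0], [-0.158, -0.987, -0.0], [0.0, 0.0, -1.0]]
ft_force: [0.7, -0.3, 0.5]
finger_gap: 0.0007
```

```bash
python3 look.py w6
```

```text
5.0 [ 0.50993169 -0.21532383  0.05883067] [ 0.71387457 -0.26222962  0.49551193]
0.047 [[468. 355.]] [[-0.2, -0.3, 5.8], [-19.7, 65.7, -11.6]]
0.85 [[479. 283.]] [[-0.2, -0.3, 5.8], [15.4, 65.6, -13.4]]
1.0 [[478. 267.]] [[-0.2, -0.3, 5.8], [21.6, 65.6, -10.7]]
```

View pics/w6.png

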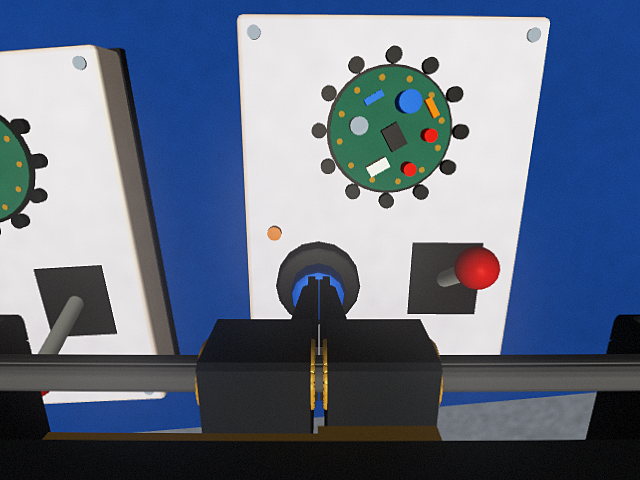

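Centred over the button: the cap ring is symmetric about (319,285). I'll creep down and watch the force.

step_arm(
  increments=[
    [1,0,0,0.02,0],
    [1,0,0,0.04,0],
    [1,0,0,0.055,0],
    [1,0,0,0.065,0],
    [1,0,0,0.065,0],
    [1,0,0,0.065,0],
  ],
)

```text
clock: 5.65
ee_pos: [0.5101, -0.215, 0.0491]
tcp_rot: [[0.988, -0.157, 0.001], [-0.157, -0.988, -0.0], [0.001, 0.0, -1.0]]
ft_force: [-0.3, -1.7, 4.1]
finger_gap: 0.0004
```

step_arm(
  increments=[
    [1,0,0,0.01,0],
    [1,0,0,0.02,0],
    [1,0,0,0.022,0],
    [1,0,0,0.022,0],
  ],
)

```text
clock: 6.05
ee_pos: [0.5102, -0.2149, 0.0462]
tcp_rot: [[0.988, -0.157, 0.001], [-0.157, -0.988, -0.001], [0.001, 0.0, -1.0]]
ft_force: [-1.2, -0.3, 11.1]
finger_gap: 0.0004
```

The force is 11 N at z = 46 mm, above the 4.5 N for full travel and well under 30 N, so the button is bottomed. I'll hold it here.

step_arm(
  increments=[
    [1,0,0,0,0],
    [1,0,0,0,0],
    [1,0,0,0,0],
    [1,0,0,0,0],
    [1,0,0,0,0],
    [1,0,0,0,0],
    [1,0,0,0,0],
    [1,0,0,0,0],
    [1,0,0,0,0],
    [1,0,0,0,0],
    [1,0,0,0,0],
    [1,0,0,0,0],
    [1,0,0,0,0],
  ],
)

```text
clock: 7.35
ee_pos: [0.5102, -0.215, 0.0462]
tcp_rot: [[0.988, -0.157, 0.001], [-0.157, -0.988, -0.001], [0.001, 0.0, -1.0]]
ft_force: [-0.7, -0.4, 11.6]
finger_gap: 0.0006
```

step_arm(
  increments=[
    [1,0,0,-0.03,0],
    [1,0,0,-0.1,0],
    [1,0,0,-0.3,0],
    [1,0,0,-0.6,0],
    [1,0,0,-0.8,0],
    [1,0,0,-0.8,0],
    [1,0,0,-0.8,0],
    [1,0,0,-0.8,0],
  ],
)

```text
clock: 8.15
ee_pos: [0.5092, -0.2144, 0.1646]
tcp_rot: [[0.988, -0.157, -0.002], [-0.157, -0.988, 0.001], [-0.002, -0.001, -1.0]]
ft_force: [-0.6, -0.1, 0.1]
finger_gap: 0.0003
```

```bash
python3 look.py w7
```

```text
8.15 [ 0.50921665 -0.21439043  0.16456791] [-0.5532388  -0.09211573  0.05281576]
0.047 [[416. 266.]] [[0.9, 0.6, 111.6], [-18.7, 66.6, 94.1]]
0.85 [[420. 218.]] [[0.9, 0.6, 111.6], [16.4, 66.5, 92.2]]
1.0 [[420. 207.]] [[0.9, 0.6, 111.6], [22.6, 66.5, 95.0]]
```

View pics/w7.png

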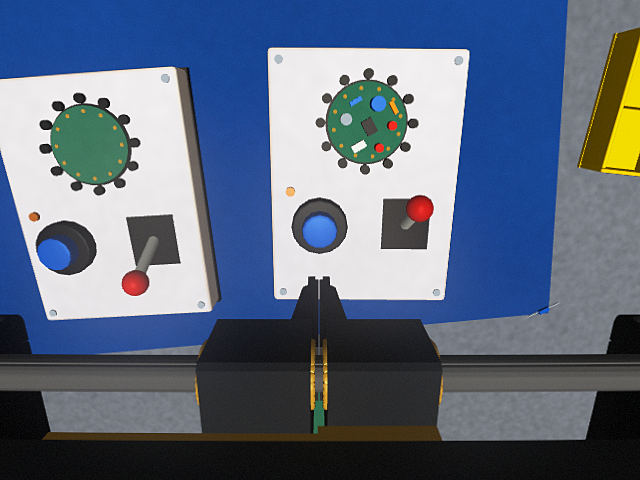

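The lever is on, with the ball at (420,208) matching the 1.0 rad prediction. The button is up, both boards are in their nests, the neighbouring lever has not moved, and the arm is clear.

```bash
python3 -c "
from cell import bot
print(bot.finish_job())"
```

```text
the job is handed in; nothing more can be done
None
```

I switched on the tester with the finished board and pressed and released its blue button. The job was handed in at about 8.2 s of the 48 s allowed; no verdict is reported.

- **Lever:** I pushed it with closed fingertips until the force rose to about 14 N at the stop. In the last picture the ball is at pixel (420,208), and 1.0 rad predicts (420,207).
- **Button:** I pressed it down to a tip height of 46 mm, about 7 mm of travel, at 11–12 N, and held it for about 1.3 s. After I withdrew, the last wrist picture shows it up and the force is back to zero.
- **Other things on the bench:** The last wrist picture shows both boards in their nests and the neighbouring tester's lever still off. I did not take a final scene or top picture, so the third tester and the loose items were not rechecked; the arm's path stayed clear of them.
- **Disagreement:** The scene and top cameras differed by about 5 mm on the tester's position. I used the wrist camera fit, which came within about 1 mm of the combined fit from both.

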